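# Feel along the worktop joint

## Robot

A 6-joint arm with a two-finger parallel gripper is mounted at the origin on the work surface. World frame = base frame: x ahead of the robot, y to its left, z up, the work surface at z = 0. Lengths are in m, angles in rad, forces in N, time in s.
With the tool pointing down it reaches from about 0.375 to 0.925 m from the base axis. Payload 5.7 kg.
Tool frame: the origin (TCP) lies at the centre of the arm's flange, where the gripper is bolted on; the fingertips stand manip.tip_reach ahead of it and the grasp point (between the pads) lies 163 mm ahead of it (manip.tip_reach is the distance from the TCP to the fingertips, in m); z points along the fingers, x is the direction in which the jaws open and shut, and the axes are right-handed (so a half turn about z gives the same grasp; the last joint's range is limited). The gripper opens to 88 mm and grips with 3 to 60 N. Pads are 20 mm wide; open, the fingers measure 115 mm over their backs; the gripper's body (75 mm by 178 mm) begins 61 mm behind the grasp point.
Start: joints at [-1.368, 0.359, 1.51, -0, 1.272, -0.115], TCP at [0.187, -0.57, 0.405] pointing down, gripper open.
Joint ranges: [-2.97, 2.97], [-1.01, 2.36], [0.21, 2.38], [-0.96, 4.11], [0.2, 2.71], [-2.98, 2.98]. Speed limits (rad/s): [2.39, 2.39, 3.14, 3.14, 3.14, 3.14].

## Interface

Orientations are given as a unit quaternion [x, y, z, w].
In Python, from plant import manip, imaging, hand_in gives the robot as it stands. The module is installed in compiled form; this text tells all that it offers.
- The arm moves only by the tool drive_tool, never from a script. Its argument "rows" is one flat list of numbers, 7 for each row, row after row: the turn, a rotation vector about the tool's x, y, z in degrees, then the shift along the tool's x, y, z in cm, then the finger opening in cm, from 0 to 8.78. In form: [wx, wy, wz, x, y, z, grip, wx, wy, wz, x, y, z, grip, ...]. A call has 1 to 12 rows; each row is the pose to reach, as a shift and turn from the pose measured when the call began, along the tool's axes at that moment; what a row does not reach only later rows make up. A row lasts 1/12 s, in which the tool goes at most 41.7 mm and 7.16 degrees, less where a joint would pass 70% of its speed; a pose out of reach is approached as far as the arm can. A call with a gripper value outside its range is refused whole. The fingers move at their own pace and stop on an object; "force" is the grip in N (left out, the last holds). Time passes only in rows, so rows that repeat a pose let the fingers close. It gives the time, the measured TCP pose, the force and the opening at its end, in the units of the state.
- manip.state(): the state, without advancing time (a new reading comes with each control period).
- imaging.read_camera(name): name is "scene" or "side" or "wrist"; returns the picture (420x560x3 uint8, red, green, blue); there is no depth.
- imaging.calibration(name): a dict with "fx", "fy", "cx", "cy" (pixels), "xyz" and "attitude" of the camera in the world. Camera axes: x right, y up, looking along -z (the intrinsics and any distortion apply to the point x, -y, -z); pixel columns grow to the right and rows downward; lengths in m; the calibration is good to about 2 mm. A picture is of the moment at which its call begins: read the wrist's pose just before it. calibration takes no time and is no camera call; for the wrist camera it gives the pose at the moment of the call.
- hand_in(): hands the job in, once; it reports no verdict.
Trained networks look in the newest picture that a camera, given by its name, has taken for a name from the list of things; names that differ only in an ending like _2 or _b are one class to them, and where a whole thing is asked for, a point or a joint stands for the part that bears it (a point fixed in the world has none). Each returns a list of dicts, best first, with "conf" (0 to 1); they miss things now and then, are a little off and sometimes report something else, mostly with a low value. They report only what shows in the picture. A call takes as long as a camera call. They do not tell look-alikes from the thing itself.
- imaging.recognise(camera, name): "box" ([left, top, right, bottom] in pixels, round what is visible of it).
- imaging.mark_of(camera, name): "uv" ([column, row] in pixels: a listed point, or the origin of a listed thing).
The state is a dict: "time": time; "joints": joint angles; "qvel": joint speeds; "joint_torque": joint torques, N m; "tcp_pos": TCP position; "tool_rot": TCP orientation; "contact_force": force on the tool from outside, world axes, zero at the start; "moment": the same for the moment, N m; "width": finger opening in m.
Only numpy, scipy, OpenCV 4.12 (cv2) and the standard library are available. Lean on these libraries where they do the work, as an engineer would, in place of code of your own. Each camera call takes 0.05 s, during which the arm holds its last target. There are 200 camera calls.

## Task

Check the glued joint for a step with the feeler, the upright hand tool with the round guard and a sprung tip: take it by the handle out of its stand, press its tip lightly onto the round plug of the glued-up wooden sample and run it slowly (about 2 to 3 cm per second) along the joint line to the long crosswise key, keeping the tip pressed in and on the line all the way and never pushing hard. Then lift it off, stand it back in its own stand with the guard resting on top, let go, and leave the scraper with the square guard standing where it is.

Things in the scene. Friction and masses are not known exactly. Their poses are not given: they have to be found in the camera images.
- feeler: Upright loose hand tool, 150 g. Round dark wooden handle, 24 mm diameter, from 6 to 76 mm above the origin; ROUND aluminium guard, 56 mm diameter, 6 mm thick; below it a steel barrel, 12 mm diameter, 38 mm long, then the sprung tip, ending 66 mm below the origin when free. Origin: centre of the guard's underside; z up the handle. It starts upright in its stand, guard resting on the stand's top.
- feeler_tip (a joint): How far the feeler's tip is pushed up into the barrel, in m: 0 free, 0.016 fully in. Soft spring: about 0.4 N to start, 2.3 N fully in. Best pressed in by about 0.008, the middle; 0.002 to 0.015 counts as lightly pressed.
- feeler_point (a point): The very end of the feeler's rounded tip (7 mm diameter), on the tool's axis; moves with the tip. z runs up the tool.
- feeler_stand: The feeler's stand: fixed wooden block, 80 x 80 x 78 mm, with an upright through hole, 32 mm diameter, in its middle. Origin: centre of its underside, on the work surface; the feeler's origin is 78 mm above it when the guard rests on top. A like block, at least 90 mm away centre to centre, holds the scraper.
- panel: The wooden sample: fixed light wood slab, 250 (x) x 190 (y) x 22 mm, flat on the work surface at any yaw, of three boards 100, 100 and 50 mm wide with thin dark joint lines. Round plug and long key lie on the joint between the two wide boards; the other joint has none. Origin: centre of its underside; plug at (-25, -70, 22), key at (-25, 70, 22) mm.
- joint_start (a point): Centre of the ROUND dark plug (22 mm across, flush with the sample's top face), where the run starts, 25 mm in from the slab's edge. z up, y along the joint towards the key, x across it.
- joint_end (a point): Centre of the LONG dark key (60 mm across the joint, 14 mm along it, flush) on the same joint, 140 mm from the round plug; the run ends here. Axes as for joint_start.
- scraper: Not to be used: a scraper with the same handle but a SQUARE 56 mm aluminium guard and a flat blade, standing loose in a block like the feeler's stand. Origin: centre of the guard's underside.
Things that resemble listed ones, but are neither listed nor needed, are in the scene too. What is shaped like the feeler but green is not meant. What is shaped like the feeler_stand but purple is not meant.

How it is judged:
On the way, in this order (a step that is already met when the one before it is completed fails the run):
1. the feeler's tip is pressed onto the round plug (within 15 mm of its centre) (value of joint feeler_tip above 0.001 m and horizontal distance between feeler_point and joint_start below 0.015 m), for 0.2 s.
2. the tip, pressed in, moves slowly (below 80 mm/s) along the first third of the joint, within 15 mm of the line (value of joint feeler_tip above 0.001 m and x of feeler_point in the frame of joint_start between -0.015 and 0.015 m and y of feeler_point in the frame of joint_start between 0.02 and 0.053 m), for 0.4 s.
3. the tip, pressed in, moves slowly along the middle third of the joint, within 15 mm of the line (value of joint feeler_tip above 0.001 m and x of feeler_point in the frame of joint_start between -0.015 and 0.015 m and y of feeler_point in the frame of joint_start between 0.054 and 0.086 m), for 0.4 s.
4. the tip, pressed in, moves slowly along the last third of the joint, within 15 mm of the line (value of joint feeler_tip above 0.001 m and x of feeler_point in the frame of joint_start between -0.015 and 0.015 m and y of feeler_point in the frame of joint_start between 0.087 and 0.12 m), for 0.4 s.
5. the tip, pressed in, reaches the long key (within 15 mm of its centre) (value of joint feeler_tip above 0.001 m and horizontal distance between feeler_point and joint_end below 0.015 m), for 0.2 s.
At the end, for the whole second after the job is handed in: The feeler stands at rest in its own stand, released: upright within about 11 degrees, its axis within 20 mm of the stand's centre, the guard resting on the stand's top (within 5 mm), its tip free; the scraper still stands upright within 20 mm of where it was (horizontal distance between feeler and feeler_stand below 0.02 m and z of feeler in the frame of feeler_stand between 0.07 and 0.083 m and angle between feeler's own z axis and vertical below 0.2 rad and linear speed of feeler below 0.02 m/s and distance between feeler_point and feeler above 0.06 m and distance of scraper from where it was at the start of the episode below 0.02 m and angle between scraper's own z axis and vertical below 0.15 rad); the robot touches nothing.
It fails at once if the feeler's tip is pressed on the wooden sample more than 18 mm to the side of the joint line (value of joint feeler_tip above 0.001 m and x of feeler_point in the frame of joint_start between -0.17 and 0.17 m and y of feeler_point in the frame of joint_start between -0.025 and 0.165 m and z of feeler_point in the frame of joint_start below 0.012 m and not (x of feeler_point in the frame of joint_start between -0.018 and 0.018 m)).
It fails at once if the tip is lifted off part-way: it hangs free 3 to 20 mm above the joint line between plug and key (value of joint feeler_tip below 0.0008 m and x of feeler_point in the frame of joint_start between -0.015 and 0.015 m and y of feeler_point in the frame of joint_start between 0.025 and 0.115 m and z of feeler_point in the frame of joint_start between 0.003 and 0.02 m).
It fails at once if the tip is pushed hard (above 20 N) (contact force between feeler and panel above 20 N).
It fails at once if the scraper is knocked or taken from its place (moved more than 30 mm) (distance of scraper from where it was at the start of the episode above 0.03 m).
It also fails if it takes over 69 s, if anything falls off the work surface, if the arm or the gripper's body presses on something with over 40 N, if the wrist force passes 120 N, or if a joint passes its speed limit or range.

## Working session

There is one attempt and no reset: what is moved stays moved. The work goes in short steps, Python scripts to look and compute and a tool call to move; the robot and the scene stay as the last step left them, time stands still between calls to the robot, and variables do not carry over. Pictures are saved under pics/ and viewed, about 8 in all and at most 12, crops included, and the job is handed in when it is done.

Besides the shell and the picture viewer there is one more tool, called after "Call:" as name(argument=value, ...) on one line, values as JSON. drive_tool: Moves the arm, as the interface text tells. Its arguments: {"type":"object","properties":{"rows":{"type":"array","items":{"type":"number"}},"force":{"type":"number"}},"required":["rows"]}

```bash
mkdir -p pics
cat > h.py <<'E'
import numpy as np, cv2
from scipy.spatial.transform import Rotation as R
from plant import manip, imaging, hand_in
def cam(n):
    c=imaging.calibration(n); return c
def ray(c,uv):
    K=np.array([[c['fx'],0,c['cx']],[0,c['fy'],c['cy']],[0,0,1.]])
    d=np.array(c.get('distortion',np.zeros(5)),float)
    p=cv2.undistortPoints(np.array([[uv]],float),K,d)[0,0]
    v=R.from_quat(c['attitude']).apply([p[0],-p[1],-1.]); return np.array(c['xyz']),v
def onz(c,uv,z):
    o,v=ray(c,uv); return o+v*(z-o[2])/v[2]
def proj(c,P):
    q=R.from_quat(c['attitude']).inv().apply(np.array(P,float)-np.array(c['xyz']))
    K=np.array([[c['fx'],0,c['cx']],[0,c['fy'],c['cy']],[0,0,1.]])
    d=np.array(c.get('distortion',np.zeros(5)),float)
    q=q*[1,-1,-1]; return cv2.projectPoints(q[None],np.zeros(3),np.zeros(3),K,d)[0][0,0]
def save(n,f,im=None,crop=None,sc=1):
    im=imaging.read_camera(n) if im is None else im
    if crop: a,b,c,d=crop; im=im[b:d,a:c]
    if sc!=1: im=cv2.resize(im,None,fx=sc,fy=sc,interpolation=cv2.INTER_CUBIC)
    cv2.imwrite('pics/'+f,im[...,::-1]); return im
E
python3 - <<'E'
from h import *
print(manip.state(), manip.tip_reach)
Z={'feeler':.078,'feeler_stand':0,'panel':0,'joint_start':.022,'joint_end':.022,'scraper':.078}
ims=[]
for n in ['scene','side']:
    im=imaging.read_camera(n); ims.append(im); c=cam(n); print(n,c)
    cv2.imwrite(f'pics/{n}0.png',im[...,::-1])
    for t in Z:
        for m in imaging.mark_of(n,t)[:4]:
            print(t,round(m['conf'],2),np.round(m['uv']),onz(c,m['uv'],Z[t]).round(3))
E
```

```text
{'time': 0.0, 'joints': array([-1.36807122e+00,  3.59525282e-01,  1.51144636e+00, -3.00383805e-05,
        1.27248488e+00, -1.15110689e-01]), 'qvel': array([ 0.00024127, -0.00094723,  0.00154638, -0.00163814,  0.00064603,
        0.00021338]), 'joint_torque': array([-1.42782883e-03, -5.15382349e+01, -2.70728838e+01,  6.71364251e-02,
        3.50822113e-02, -1.32971431e-04]), 'tcp_pos': array([ 0.18741465, -0.56959751,  0.40379191]), 'tool_rot': array([ 8.10098377e-01, -5.86293230e-01, -6.96894741e-04, -6.18900608e-04]), 'contact_force': array([-0.16717086, -0.46737501,  0.12037123]), 'moment': array([ 0.00100793, -0.03012084, -0.0332601 ]), 'width': 0.08756172265534759} 0.182
scene {'fx': 420.79311807515796, 'fy': 420.79311807515796, 'cx': 276.36455544470374, 'cy': 207.11380779890365, 'xyz': array([ 0.98762227, -0.35579147,  0.53979263]), 'attitude': array([0.41889249, 0.18765479, 0.38445337, 0.80094342])}
feeler 0.86 [331. 174.] [0.466 0.236 0.078]
feeler 0.75 [360. 163.] [0.474 0.321 0.078]
feeler_stand 0.86 [275. 187.] [0.342 0.185 0.   ]
feeler_stand 0.8 [325. 204.] [0.463 0.23  0.   ]
panel 0.78 [206. 303.] [ 0.549 -0.133  0.   ]
joint_start 0.67 [215. 264.] [ 0.5   -0.082  0.022]
joint_end 0.92 [234. 324.] [ 0.629 -0.131  0.022]
scraper 0.57 [380. 198.] [0.593 0.245 0.078]
side {'fx': 450.0036012867768, 'fy': 450.0036012867768, 'cx': 277.3213467548651, 'cy': 211.1410447205603, 'xyz': array([ 0.16756557, -0.54684194,  0.49999251]), 'attitude': array([ 0.47176692, -0.10424663, -0.21050645,  0.84985625])}
feeler 0.87 [238. 170.] [0.466 0.233 0.078]
feeler 0.68 [220. 157.] [0.456 0.31  0.078]
feeler_stand 0.95 [187. 227.] [0.335 0.198 0.   ]
feeler_stand 0.87 [240. 201.] [0.468 0.24  0.   ]
panel 0.77 [379. 294.] [ 0.55  -0.136  0.   ]
joint_start 0.88 [331. 273.] [ 0.494 -0.078  0.022]
joint_end 0.76 [415. 269.] [ 0.622 -0.135  0.022]
```

View pics/scene0.png

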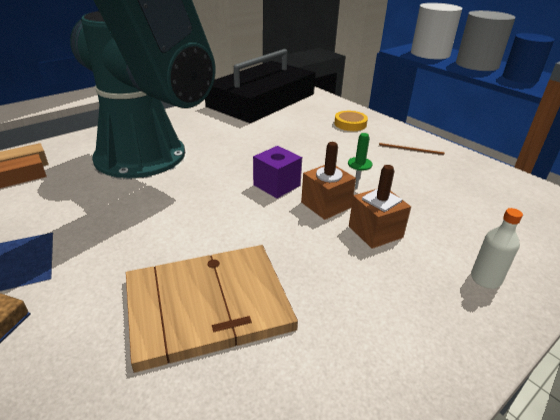

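View pics/side0.png

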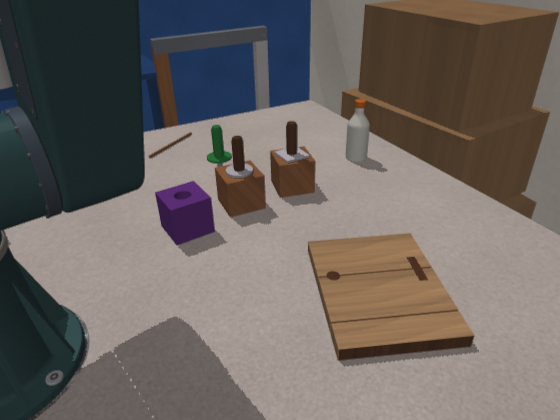

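Side view: the feeler (round guard, brown block) is at (238,170). The scraper (square guard, brown block) is at (291,155), the green look-alike at (219,155) and the purple block at (186,212). In the scene view the same four are at (331,174), (382,198), (360,162) and (277,170). The feeler is the dark-handled one at scene (331,174). Next I'll check it in one close crop.

```bash
cat >> h.py <<'E'
def to(P,ang_deg,s=None):
    """numbers for drive_tool: turn (deg), shift (cm) from the present pose to TCP P, tool down, jaw axis at ang"""
    s=s or manip.state(); A=R.from_quat(s['tool_rot'])
    B=R.from_euler('z',ang_deg,degrees=True)*R.from_quat([1,0,0,0])
    w=(A.inv()*B).as_rotvec(degrees=True); d=A.inv().apply(np.array(P)-s['tcp_pos'])*100
    return w.round(1),d.round(2)
E
python3 - <<'E'
from h import *
im=cv2.imread('pics/scene0.png')[...,::-1]
save('',"crop.png",im,(240,110,440,260),4)
print(to([.5,-.08,.40],-30)); print(to([.5,-.08,.4],0))
E
```

```text
(array([  0. ,   0. , -41.8]), array([-36.78, -45.  ,   0.47]))
(array([ -0. ,   0. , -71.8]), array([-36.78, -45.  ,   0.47]))
```

View pics/crop.png

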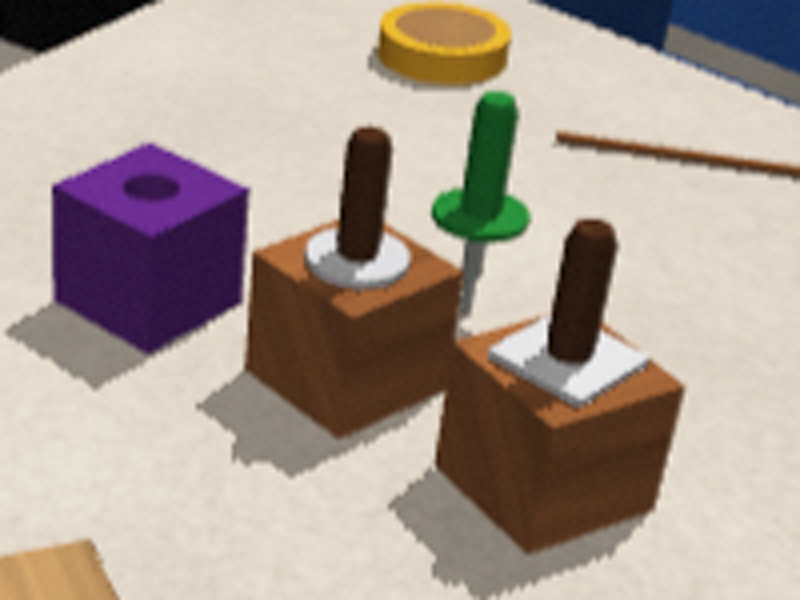

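The crop confirms it: round white guard at crop (358,258), in the left brown block; square guard at (570,358). I'm setting out by way of a point above the panel.

Call:
drive_tool(rows=[0,0,-20,-9,-11,0.5,6,0,0,-72,-36.8,-45,0.5,6,0,0,-72,-36.8,-45,0.5,6,0,0,-72,-36.8,-45,0.5,6,0,0,-72,-36.8,-45,0.5,6,0,0,-72,-36.8,-45,0.5,6,0,0,-72,-36.8,-45,0.5,6,0,0,-72,-36.8,-45,0.5,6,0,0,-72,-36.8,-45,0.5,6,0,0,-72,-36.8,-45,0.5,6,0,0,-72,-36.8,-45,0.5,6,0,0,-72,-36.8,-45,0.5,6])

```text
time: 1.7
tcp_pos: [0.4569, -0.1464, 0.4005]
tool_rot: [1.0, 0.002, 0.0, 0.0]
contact_force: [0.8, -0.7, -0.7]
width: 0.06
```

Run:
```python
from h import *
s=manip.state(); print(s['time'],s['tcp_pos'].round(3),s['qvel'].round(2))
im=save('wrist','w1.png'); c=cam('wrist'); print(c)
for t in ['joint_start','joint_end','panel']:
    for m in imaging.mark_of('wrist',t)[:3]: print(t,m,onz(c,m['uv'],.022 if t!='panel' else 0).round(4))
print(to([.466,.235,.38],0))
```

```text
1.7 [ 0.457 -0.146  0.401] [ 1.06  0.17 -0.22 -0.    0.04  1.08]
{'fx': 310.2154040869231, 'fy': 310.2154040869231, 'cx': 274.5716268512078, 'cy': 204.16141145937814, 'xyz': array([ 0.45986941, -0.06977548,  0.38092206]), 'attitude': array([-0.12781147, -0.00221445,  0.0031411 ,  0.99179104])}
joint_start {'uv': [308.7, 128.3], 'conf': 0.63} [ 0.4996 -0.0754  0.022 ]
joint_end {'uv': [419.1, 172.3], 'conf': 0.8} [ 0.6302 -0.1244  0.022 ]
panel {'uv': [351.7, 167.5], 'conf': 0.61} [ 0.5566 -0.1223  0.    ]
(array([0. , 0. , 0.4]), array([  1.21, -38.23,   2.01]))
```

View pics/w1.png

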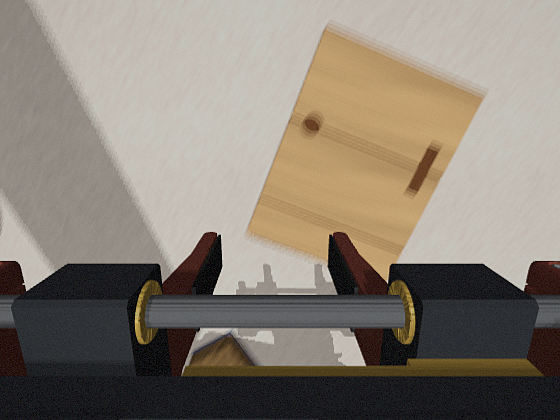

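The picture is motion-blurred. It shows the plug near (312,124) and the key near (425,170), which agrees with the fixed cameras. On to above the feeler.

Call:
drive_tool(rows=[0,0,0.4,1.2,-38.2,2,6,0,0,0.4,1.2,-38.2,2,6,0,0,0.4,1.2,-38.2,2,6,0,0,0.4,1.2,-38.2,2,6,0,0,0.4,1.2,-38.2,2,6,0,0,0.4,1.2,-38.2,2,6,0,0,0.4,1.2,-38.2,2,6,0,0,0.4,1.2,-38.2,2,6,0,0,0.4,1.2,-38.2,2,6,0,0,0.4,1.2,-38.2,2,6,0,0,0.4,1.2,-38.2,2,6,0,0,0.4,1.2,-38.2,2,6])

```text
time: 2.9
tcp_pos: [0.4661, 0.2333, 0.3799]
tool_rot: [1.0, 0.0, -0.0, 0.001]
contact_force: [0.4, -0.6, -0.6]
width: 0.0601
```

Run:
```python
from h import *
s=manip.state(); print(s['time'],s['tcp_pos'].round(4),s['qvel'].round(2))
im=save('wrist','w2.png'); c=cam('wrist')
for t in ['feeler','feeler_stand','scraper']:
    for m in imaging.mark_of('wrist',t)[:3]: print(t,m,onz(c,m['uv'],0 if 'stand' in t else .078).round(4))
# expected marks for guess (guard top, handle top)
P=np.array([.466,.235,0]); print(proj(c,P+[0,0,.084]),proj(c,P+[0,0,.154]))
```

```text
2.9 [0.4661 0.2333 0.3799] [-0.03 -0.01  0.01 -0.    0.    0.  ]
feeler {'uv': [270.0, 85.8], 'conf': 0.71} [0.4624 0.3329 0.078 ]
feeler {'uv': [278.0, 206.2], 'conf': 0.57} [0.4694 0.2264 0.078 ]
feeler_stand {'uv': [167.5, 216.2], 'conf': 0.97} [0.3361 0.1924 0.    ]
feeler_stand {'uv': [273.0, 184.1], 'conf': 0.59} [0.4643 0.2319 0.    ]
scraper {'uv': [416.9, 188.2], 'conf': 0.73} [0.5982 0.2436 0.078 ]
[274.36087125 198.85375178] [274.19629365 223.16558258]
```

View pics/w2.png

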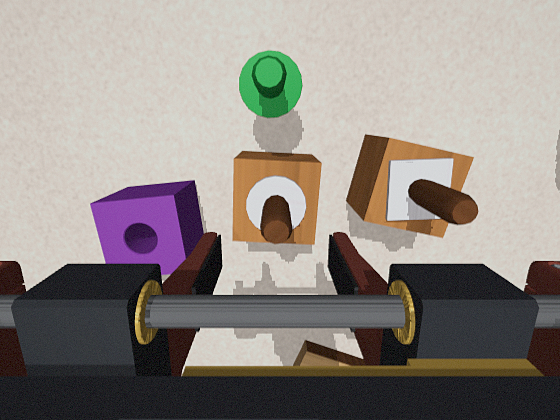

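The feeler's guard is centred near (275,203) and its handle top near (276,232), which puts it at about (0.467, 0.230). The scraper at (420,190) and the green tool at (270,82) are clear of the fingers. Descending to grasp.

Call:
drive_tool(rows=[0,0,0,0.1,0.3,3,6,0,0,0,0.1,0.3,6,6,0,0,0,0.1,0.3,8,6,0,0,0,0.1,0.3,10,6,0,0,0,0.1,0.3,10.3,6,0,0,0,0.1,0.3,10.3,6,0,0,0,0.1,0.3,10.3,2,0,0,0,0.1,0.3,10.3,2,0,0,0,0.1,0.3,10.3,2,0,0,0,0.1,0.3,10.3,2,0,0,0,0.1,0.3,10.3,2,0,0,0,0.1,0.3,10.3,2], force=30)

```text
time: 4.1
tcp_pos: [0.4672, 0.2298, 0.2777]
tool_rot: [1.0, -0.001, 0.0, 0.0]
contact_force: [1.3, 0.1, 4.1]
width: 0.0238
```

Run:
```python
from h import *
s=manip.state(); print(s['time'],s['tcp_pos'].round(4),s['width'],s['contact_force'].round(1))
# panel points from both fixed cameras, several names
for n in ['scene','side']:
    imaging.read_camera(n); c=cam(n)
    for t in ['joint_start','joint_end']:
        for m in imaging.mark_of(n,t)[:1]: print(n,t,m,onz(c,m['uv'],.022).round(4))
```

```text
4.1 [0.4672 0.2298 0.2777] 0.023823883794302045 [1.3 0.1 4.1]
scene joint_start {'uv': [214.8, 261.6], 'conf': 0.82} [ 0.4934 -0.0787  0.022 ]
scene joint_end {'uv': [230.2, 322.7], 'conf': 0.56} [ 0.6234 -0.134   0.022 ]
side joint_start {'uv': [330.3, 276.0], 'conf': 0.67} [ 0.4897 -0.0837  0.022 ]
side joint_end {'uv': [416.1, 268.2], 'conf': 0.73} [ 0.6236 -0.1345  0.022 ]
```

Width 23.8 mm matches the handle. Lifting, then going sideways of the panel for one still look.

Call:
drive_tool(rows=[0,0,0,0,0,-1.5,2,0,0,0,0,0,-4,2,0,0,0,0,0,-7,2,0,0,0,0,0,-10,2,0,0,0,0,0,-10,2,0,0,0,0,0,-10,2])

```text
time: 4.9
tcp_pos: [0.4676, 0.2301, 0.379]
tool_rot: [1.0, -0.001, 0.002, -0.0]
contact_force: [-0.1, -0.7, -2.1]
width: 0.0237
```

Call:
drive_tool(rows=[0,0,0,0.5,2,0,2,0,0,0,1,5.5,0,2,0,0,0,1.5,9.5,0,2,0,0,0,2,13.5,0,2,0,0,0,2.5,17.5,0,2,0,0,0,3,21.5,0,2,0,0,0,3,25.5,0,2,0,0,0,3,29.5,0,2,0,0,0,3,33.5,0,2,0,0,0,3,36.5,0,2,0,0,0,3,38,0,2,0,0,0,3,38,0,2])

```text
time: 5.9
tcp_pos: [0.4963, -0.153, 0.3769]
tool_rot: [1.0, -0.003, 0.0, -0.0]
contact_force: [0.1, 0.1, -1.3]
width: 0.0238
```

Call:
drive_tool(rows=[0,0,0,0,0,0,2,0,0,0,0,0,0,2,0,0,0,0,0,0,2])

```text
time: 6.15
tcp_pos: [0.4959, -0.1518, 0.3759]
tool_rot: [1.0, -0.002, -0.0, -0.001]
contact_force: [-0.3, 0.1, -1.7]
width: 0.0234
```

Run:
```python
from h import *
s=manip.state(); print(s['time'],s['tcp_pos'].round(4),s['width'],s['contact_force'].round(1),s['qvel'].round(3))
im=save('wrist','w3.png'); c=cam('wrist')
for t in ['joint_start','joint_end']:
    for m in imaging.mark_of('wrist',t)[:2]: print(t,m,onz(c,m['uv'],.022).round(4))
```

```text
6.15 [ 0.4959 -0.1518  0.3759] 0.023382291797720986 [-0.3  0.1 -1.7] [ 0.009 -0.008 -0.01  -0.     0.002 -0.001]
joint_start {'uv': [274.7, 127.9], 'conf': 0.58} [ 0.4966 -0.0865  0.022 ]
joint_end {'uv': [395.6, 173.6], 'conf': 0.87} [ 0.6277 -0.1353  0.022 ]
```

View pics/w3.png

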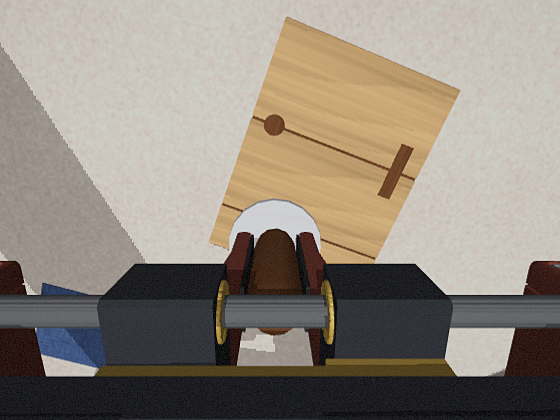

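Run:
```python
from h import *
s=manip.state(); c=cam('wrist'); im=cv2.imread('pics/w3.png'); g=im.sum(2)
m=((g<240)&(im[...,2].astype(int)>im[...,0]+15)).astype(np.uint8); m[215:]=0; m=cv2.morphologyEx(m,cv2.MORPH_OPEN,np.ones((5,5),np.uint8))
n,_,st,ce=cv2.connectedComponentsWithStats(m)
P=[]
for i in range(1,n):
    if st[i,4]>60: p=onz(c,ce[i],.022); P.append(p); print(st[i],ce[i].round(1),p.round(4))
t=s['tcp_pos']
for dy in (-.004,0,.004): print(dy, proj(c,[t[0],t[1]+dy+.028,t[2]-.2777+.084]))
if len(P)==2: print(np.linalg.norm(P[0]-P[1]))
```

```text
[264 122  20  13 192] [273.3 127.2] [ 0.4957 -0.0862  0.022 ]
[380 146  32  51 582] [395.3 169.3] [ 0.6278 -0.131   0.022 ]
-0.004 [273.6150223  205.95282209]
0 [273.58080186 199.26585976]
0.004 [273.54618655 192.50173747]
0.13946692770739533
```

Plug is at about (0.495, -0.083) and key at about (0.6265, -0.133), 140.7 mm apart (140 expected). The feeler's guard edge sits where a centred grip predicts. Moving above the plug, then down.

Call:
drive_tool(rows=[0,0,0,0,-3,0,2,0,0,0,0,-6,0,2,0,0,0,0,-6.9,1,2,0,0,0,0,-6.9,3,2,0,0,0,0,-6.9,5,2,0,0,0,0,-6.9,5.6,2,0,0,0,0,-6.9,5.6,2,0,0,0,0,-6.9,5.6,2])

```text
time: 6.97
tcp_pos: [0.4967, -0.0828, 0.3208]
tool_rot: [1.0, -0.002, 0.0, -0.0]
contact_force: [-0.1, -0.2, -0.8]
width: 0.0235
```

Run:
```python
from h import *
s=manip.state(); print(s['time'],s['tcp_pos'].round(4),s['width'],s['contact_force'].round(1))
print(to([.495,-.083,.28],0))
P=np.array([.495,-.083,.022])
for n in ['scene','side']:
    im=imaging.read_camera(n); c=cam(n)
    t=s['tcp_pos']; print(n,[m for m in imaging.mark_of(n,'feeler_point')[:2]],proj(c,[t[0],t[1],t[2]-.2657]).round(1), proj(c,P).round(1), proj(c,[.6265,-.133,.022]).round(1))
    cv2.imwrite(f'pics/{n}4.png',im[...,::-1])
a=cv2.imread('pics/scene4.png')[180:350,110:310]; b=cv2.imread('pics/side4.png')[180:350,270:470]
cv2.imwrite('pics/c4.png',cv2.resize(np.hstack([a,b]),None,fx=2,fy=2,interpolation=cv2.INTER_CUBIC))
```

```text
6.9667 [ 0.4967 -0.0828  0.3208] 0.0235012181819168 [-0.1 -0.2 -0.8]
(array([-0. , -0. , -0.2]), array([-0.17,  0.02,  4.08]))
scene [{'uv': [355.8, 187.5], 'conf': 0.54}, {'uv': [211.1, 247.5], 'conf': 0.4}] [212.6 249.5] [213.2 263.1] [231.9 323.7]
side [{'uv': [335.6, 259.5], 'conf': 0.43}, {'uv': [413.2, 265.6], 'conf': 0.42}] [334.6 258.2] [332.8 274.7] [416.8 267.2]
```

View pics/c4.png

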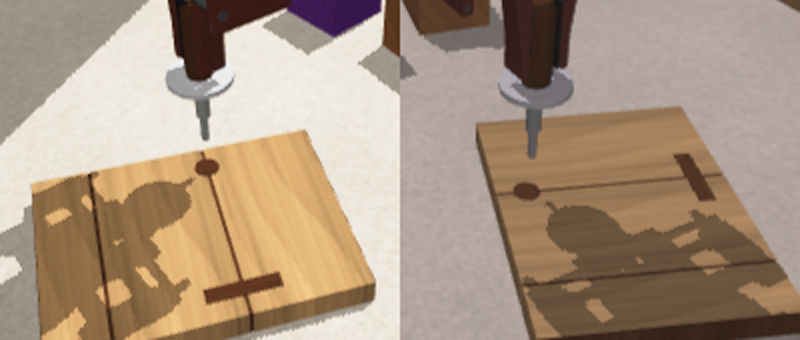

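Tip at scene (212,249) and side (335,258), plug at (213,263) and (333,275): all within about 1 px of prediction. Pressing down.

Call:
drive_tool(rows=[0,0,0,-0.2,0,0.7,2,0,0,0,-0.2,0,1.5,2,0,0,0,-0.2,0,2.3,2,0,0,0,-0.2,0,3,2,0,0,0,-0.2,0,3.4,2,0,0,0,-0.2,0,3.7,2,0,0,0,-0.2,0,4,2,0,0,0,-0.2,0,4.1,2,0,0,0,-0.2,0,4.1,2,0,0,0,-0.2,0,4.1,2,0,0,0,-0.2,0,4.1,2,0,0,0,-0.2,0,4.1,2])

```text
time: 8.17
tcp_pos: [0.4953, -0.0832, 0.281]
tool_rot: [1.0, -0.002, 0.002, 0.0]
contact_force: [-0.8, 0.5, -0.5]
width: 0.0238
```

Run:
```python
from h import *
s=manip.state(); print(s['time'],s['tcp_pos'].round(4),s['width'],s['contact_force'].round(1),s['tool_rot'].round(4))
print(to([.495,-.083,.28],0)); print(to([.6265,-.133,.28],0))
for n in ['scene','side']:
    im=imaging.read_camera(n); cv2.imwrite(f'pics/{n}5.png',im[...,::-1])
a=cv2.imread('pics/scene5.png')[200:300,160:260]; b=cv2.imread('pics/side5.png')[210:310,280:380]
cv2.imwrite('pics/c5.png',cv2.resize(np.hstack([a,b]),None,fx=4,fy=4,interpolation=cv2.INTER_CUBIC))
```

```text
8.1667 [ 0.4953 -0.0832  0.281 ] 0.023796858098973524 [-0.8  0.5 -0.5] [ 1.     -0.0023  0.0015  0.    ]
(array([ 0. , -0.2, -0.3]), array([-0.03, -0.02,  0.1 ]))
(array([ 0. , -0.2, -0.3]), array([13.14,  4.92,  0.14]))
```

View pics/c5.png

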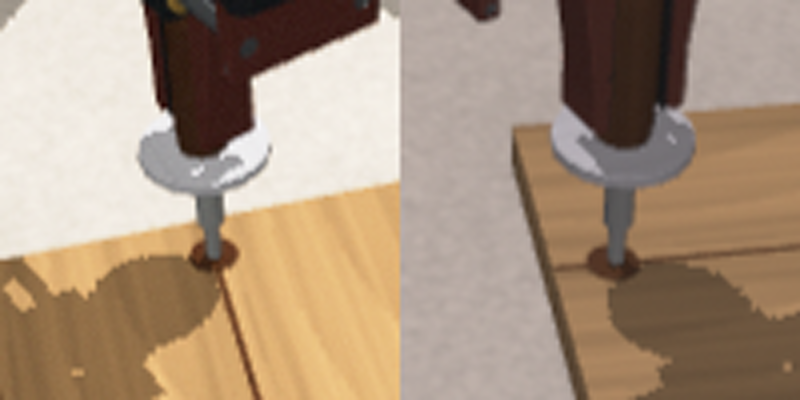

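The tip is on the plug, about 7 mm pressed in by geometry. Running along the joint at about 2.5 cm/s.

Call:
drive_tool(rows=[0,0,0,0.2,0.08,0.05,2,0,0,0,0.4,0.15,0.1,2,0,0,0,0.6,0.23,0.1,2,0,0,0,0.8,0.3,0.1,2,0,0,0,1.0,0.38,0.1,2,0,0,0,1.2,0.45,0.1,2,0,0,0,1.4,0.53,0.1,2,0,0,0,1.6,0.6,0.1,2,0,0,0,1.8,0.68,0.1,2,0,0,0,2.0,0.75,0.1,2,0,0,0,2.2,0.83,0.1,2,0,0,0,2.4,0.9,0.1,2])

```text
time: 9.27
tcp_pos: [0.5194, -0.0923, 0.28]
tool_rot: [1.0, -0.002, 0.001, -0.0]
contact_force: [-0.5, 0.1, 0.3]
width: 0.0239
```

Run:
```python
from h import *
s=manip.state(); print(s['time'],s['tcp_pos'].round(4),s['width'],s['contact_force'].round(1),s['tool_rot'].round(4))
print(to([.6265,-.133,.28],0))
```

```text
9.2667 [ 0.5194 -0.0923  0.28  ] 0.023874082548032277 [-0.5  0.1  0.3] [ 1.     -0.0022  0.0015 -0.    ]
(array([-0. , -0.2, -0.3]), array([10.73,  4.02,  0.03]))
```

Call:
drive_tool(rows=[0,0,0,0.2,0.08,0,2,0,0,0,0.4,0.15,0,2,0,0,0,0.6,0.23,0,2,0,0,0,0.8,0.3,0,2,0,0,0,1.0,0.38,0,2,0,0,0,1.2,0.45,0,2,0,0,0,1.4,0.53,0,2,0,0,0,1.6,0.6,0,2,0,0,0,1.8,0.68,0,2,0,0,0,2.0,0.75,0,2,0,0,0,2.2,0.83,0,2,0,0,0,2.4,0.9,0,2])

```text
time: 10.27
tcp_pos: [0.5436, -0.1015, 0.2801]
tool_rot: [1.0, -0.002, 0.001, -0.0]
contact_force: [-0.2, -0.4, -0.2]
width: 0.0236
```

Call:
drive_tool(rows=[0,0,0,0.2,0.08,0,2,0,0,0,0.4,0.15,0,2,0,0,0,0.6,0.23,0,2,0,0,0,0.8,0.3,0,2,0,0,0,1.0,0.38,0,2,0,0,0,1.2,0.45,0,2,0,0,0,1.4,0.53,0,2,0,0,0,1.6,0.6,0,2,0,0,0,1.8,0.68,0,2,0,0,0,2.0,0.75,0,2,0,0,0,2.2,0.83,0,2,0,0,0,2.4,0.9,0,2])

```text
time: 11.27
tcp_pos: [0.5678, -0.1107, 0.2801]
tool_rot: [1.0, -0.002, 0.001, -0.0]
contact_force: [-0.4, 0.6, 0.0]
width: 0.0234
```

Run:
```python
from h import *
s=manip.state(); print(s['time'],s['tcp_pos'].round(4),s['width'],s['contact_force'].round(1),s['tool_rot'].round(4))
print(to([.6265,-.133,.28],0))
for n in ['scene','side']:
    im=imaging.read_camera(n); cv2.imwrite(f'pics/{n}6.png',im[...,::-1])
a=cv2.imread('pics/scene6.png')[220:350,150:280]; b=cv2.imread('pics/side6.png')[200:330,320:450]
cv2.imwrite('pics/c6.png',cv2.resize(np.hstack([a,b]),None,fx=3,fy=3,interpolation=cv2.INTER_CUBIC))
```

```text
11.2667 [ 0.5678 -0.1107  0.2801] 0.023415380389959935 [-0.4  0.6  0. ] [ 1.     -0.0023  0.0015 -0.    ]
(array([-0. , -0.2, -0.3]), array([5.88, 2.2 , 0.03]))
```

View pics/c6.png

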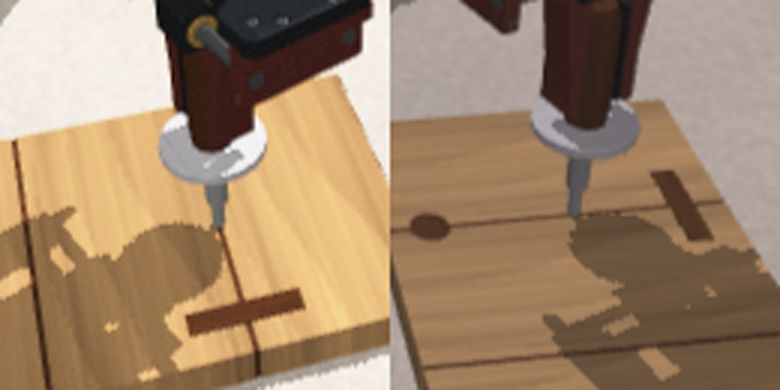

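Tip sits on the line in both views (scene crop (219,228), side crop (573,213)), about halfway along. Continuing.

Call:
drive_tool(rows=[0,0,0,0.2,0.08,0,2,0,0,0,0.4,0.15,0,2,0,0,0,0.6,0.23,0,2,0,0,0,0.8,0.3,0,2,0,0,0,1.0,0.38,0,2,0,0,0,1.2,0.45,0,2,0,0,0,1.4,0.53,0,2,0,0,0,1.6,0.6,0,2,0,0,0,1.8,0.68,0,2,0,0,0,2.0,0.75,0,2,0,0,0,2.2,0.83,0,2,0,0,0,2.4,0.9,0,2])

```text
time: 12.37
tcp_pos: [0.5923, -0.1201, 0.2804]
tool_rot: [1.0, -0.002, 0.002, 0.0]
contact_force: [-0.8, 0.3, 0.1]
width: 0.0233
```

Call:
drive_tool(rows=[0,0,0,0.2,0.08,0,2,0,0,0,0.4,0.15,0,2,0,0,0,0.6,0.23,0,2,0,0,0,0.8,0.3,0,2,0,0,0,1.0,0.38,0,2,0,0,0,1.2,0.45,0,2,0,0,0,1.4,0.53,0,2,0,0,0,1.6,0.6,0,2,0,0,0,1.8,0.68,0,2,0,0,0,2.0,0.75,0,2,0,0,0,2.2,0.83,0,2,0,0,0,2.4,0.9,0,2])

```text
time: 13.37
tcp_pos: [0.6165, -0.1293, 0.2805]
tool_rot: [1.0, -0.002, 0.002, 0.0]
contact_force: [-0.5, 0.1, 0.2]
width: 0.0235
```

Call:
drive_tool(rows=[0,0,0,0.2,0.08,0,2,0,0,0,0.4,0.15,0,2,0,0,0,0.6,0.23,0,2,0,0,0,0.8,0.3,0,2,0,0,0,1.0,0.38,0,2,0,0,0,1.2,0.45,0,2,0,0,0,1.2,0.45,0,2,0,0,0,1.2,0.45,0,2,0,0,0,1.2,0.45,0,2,0,0,0,1.2,0.45,0,2,0,0,0,1.2,0.45,0,2,0,0,0,1.2,0.45,0,2])

```text
time: 14.37
tcp_pos: [0.6286, -0.1339, 0.2807]
tool_rot: [1.0, -0.002, 0.002, 0.0]
contact_force: [0.1, 0.1, -0.1]
width: 0.0233
```

Run:
```python
from h import *
s=manip.state(); print(s['time'],s['tcp_pos'].round(4),s['width'],s['contact_force'].round(1),s['tool_rot'].round(4))
print(to([.6265,-.133,.28],0))
for n in ['scene','side']:
    im=imaging.read_camera(n); cv2.imwrite(f'pics/{n}7.png',im[...,::-1])
a=cv2.imread('pics/scene7.png')[240:370,170:300]; b=cv2.imread('pics/side7.png')[200:330,340:470]
cv2.imwrite('pics/c7.png',cv2.resize(np.hstack([a,b]),None,fx=3,fy=3,interpolation=cv2.INTER_CUBIC))
```

```text
14.3667 [ 0.6286 -0.1339  0.2807] 0.02330754937069217 [ 0.1  0.1 -0.1] [ 1.0e+00 -2.3e-03  2.3e-03  3.0e-04]
(array([ 0. , -0.3, -0.3]), array([-0.21, -0.09,  0.07]))
```

View pics/c7.png

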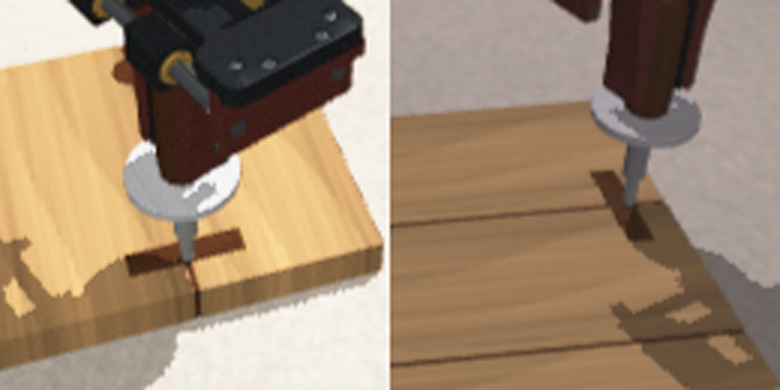

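Tip is on the key (scene crop (187,258), side crop (630,203)). Lifting off and returning to above the stand.

Call:
drive_tool(rows=[0,0,0,0,0,-1,2,0,0,0,0,0,-3,2,0,0,0,0,0,-6,2,0,0,0,0,0,-9,2,0,0,0,0,0,-10.5,2,0,0,0,0,0,-10.5,2,0,0,0,0,0,-10.5,2])

```text
time: 15.05
tcp_pos: [0.6279, -0.1337, 0.3865]
tool_rot: [1.0, -0.002, 0.003, 0.0]
contact_force: [-0.2, 0.4, -1.7]
width: 0.0237
```

Run:
```python
from h import *
s=manip.state(); print(s['tcp_pos'].round(4)); print(to([.4672,.2298,.385],0))
```

```text
[ 0.6279 -0.1337  0.3865]
(array([ 0.1, -0.3, -0.3]), array([-1.624e+01, -3.628e+01,  2.000e-02]))
```

Call:
drive_tool(rows=[0,0,0,-1,-2,0,2,0,0,0,-2.5,-5.5,0,2,0,0,0,-4,-9,0,2,0,0,0,-5.5,-12.5,0,2,0,0,0,-7,-16,0,2,0,0,0,-8.6,-19.5,0,2,0,0,0,-10.2,-23,0,2,0,0,0,-11.8,-26.5,0,2,0,0,0,-13.4,-30,0,2,0,0,0,-15,-33.5,0,2,0,0,0,-16,-35.5,0,2,0,0,0,-16.2,-36.3,0,2])

```text
time: 16.05
tcp_pos: [0.4646, 0.2322, 0.3832]
tool_rot: [1.0, -0.001, 0.0, 0.001]
contact_force: [-0.8, 0.1, -1.6]
width: 0.0236
```

Call:
drive_tool(rows=[0,0,0,0,0,0,2,0,0,0,0,0,0,2,0,0,0,0,0,0,2])

```text
time: 16.3
tcp_pos: [0.4647, 0.2313, 0.3824]
tool_rot: [1.0, -0.001, -0.0, 0.001]
contact_force: [0.4, 0.2, -2.4]
width: 0.0232
```

Run:
```python
from h import *
s=manip.state(); print(s['tcp_pos'].round(4)); print(to([.4672,.2298,.30],0),to([.4672,.2298,.2785],0))
t=s['tcp_pos']
for n in ['scene','side']:
    im=imaging.read_camera(n); cv2.imwrite(f'pics/{n}8.png',im[...,::-1]); c=cam(n); print(proj(c,[t[0],t[1],t[2]-.2657]).round(1),proj(c,[.4672,.2298,.078]).round(1))
a=cv2.imread('pics/scene8.png')[90:240,270:420]; b=cv2.imread('pics/side8.png')[80:230,180:330]
cv2.imwrite('pics/c8.png',cv2.resize(np.hstack([a,b]),None,fx=2.6,fy=2.6,interpolation=cv2.INTER_CUBIC))
```

```text
[0.4647 0.2313 0.3824]
(array([ 0.2,  0. , -0.1]), array([0.25, 0.12, 8.24])) (array([ 0.2,  0. , -0.1]), array([ 0.26,  0.12, 10.39]))
[330.5 158.2] [329.1 174.8]
[236.4 153.7] [239.1 170.8]
```

View pics/c8.png

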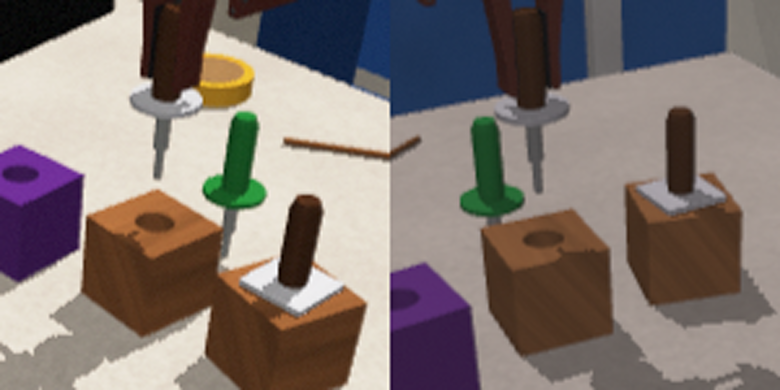

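Both views show the tip where predicted, and the hole (scene (330,175), side (239,172)) matches the target. Inserting.

Call:
drive_tool(rows=[0,0,0,0.25,0.1,0,2,0,0,0,0.25,0.1,0.5,2,0,0,0,0.25,0.1,1.5,2,0,0,0,0.25,0.1,2.5,2,0,0,0,0.25,0.1,3.5,2,0,0,0,0.25,0.1,4.5,2,0,0,0,0.25,0.1,5.5,2,0,0,0,0.25,0.1,6.5,2,0,0,0,0.25,0.1,7.5,2,0,0,0,0.25,0.1,8.2,2,0,0,0,0.25,0.1,8.2,2,0,0,0,0.25,0.1,8.2,2])

```text
time: 17.4
tcp_pos: [0.4676, 0.2299, 0.3004]
tool_rot: [1.0, -0.002, -0.0, 0.001]
contact_force: [-0.1, 0.6, -0.9]
width: 0.0238
```

Run:
```python
from h import *
s=manip.state(); print(s['tcp_pos'].round(4),s['contact_force'].round(1)); print(to([.4672,.2298,.2785],0))
```

```text
[0.4676 0.2299 0.3004] [-0.1  0.6 -0.9]
(array([ 0.1,  0. , -0.2]), array([-0.04,  0.01,  2.19]))
```

Call:
drive_tool(rows=[0,0,0,0,0,0.5,2,0,0,0,0,0,1,2,0,0,0,0,0,1.4,2,0,0,0,0,0,1.7,2,0,0,0,0,0,2,2,0,0,0,0,0,2.2,2,0,0,0,0,0,2.2,2,0,0,0,0,0,2.2,2])

```text
time: 18.07
tcp_pos: [0.4676, 0.2298, 0.2783]
tool_rot: [1.0, -0.002, -0.0, 0.001]
contact_force: [0.0, -0.0, -1.2]
width: 0.0239
```

Call:
drive_tool(rows=[0,0,0,0,0,0,3,0,0,0,0,0,0,4,0,0,0,0,0,0,5,0,0,0,0,0,0,6,0,0,0,0,0,0,6,0,0,0,0,0,0,6])

```text
time: 18.57
tcp_pos: [0.4676, 0.2298, 0.2784]
tool_rot: [1.0, -0.001, -0.0, 0.001]
contact_force: [-0.4, 0.3, 0.0]
width: 0.0585
```

Call:
drive_tool(rows=[0,0,0,0,0,-1.5,6,0,0,0,0,0,-4,6,0,0,0,0,0,-7,6,0,0,0,0,0,-10,6,0,0,0,0,0,-13,6,0,0,0,0,0,-13,6,0,0,0,0,0,-13,6])

```text
time: 19.15
tcp_pos: [0.4682, 0.2304, 0.4102]
tool_rot: [1.0, -0.001, 0.002, 0.0]
contact_force: [-0.6, 0.2, 0.6]
width: 0.0601
```

Run:
```python
from h import *
s=manip.state(); print(s['time'],s['tcp_pos'].round(4),s['contact_force'].round(1),s['width'])
for n in ['scene','side']:
    im=imaging.read_camera(n); cv2.imwrite(f'pics/{n}9.png',im[...,::-1]); c=cam(n)
    for t in ['feeler','scraper']:
        for m in imaging.mark_of(n,t)[:2]: print(n,t,m,onz(c,m['uv'],.078).round(3))
a=cv2.imread('pics/scene9.png')[90:260,270:420]; b=cv2.imread('pics/side9.png')[80:250,180:330]
cv2.imwrite('pics/c9.png',cv2.resize(np.hstack([a,b]),None,fx=2.6,fy=2.6,interpolation=cv2.INTER_CUBIC))
```

```text
19.15 [0.4682 0.2304 0.4102] [-0.6  0.2  0.6] 0.06005434281878432
scene feeler {'uv': [362.8, 161.9], 'conf': 0.83} [0.474 0.331 0.078]
scene feeler {'uv': [215.0, 262.6], 'conf': 0.74} [ 0.549 -0.11   0.078]
scene scraper {'uv': [380.6, 200.2], 'conf': 0.82} [0.597 0.241 0.078]
side feeler {'uv': [217.7, 158.9], 'conf': 0.67} [0.449 0.305 0.078]
side feeler {'uv': [237.4, 172.9], 'conf': 0.56} [0.461 0.223 0.078]
side scraper {'uv': [290.9, 155.2], 'conf': 0.83} [0.596 0.243 0.078]
```

View pics/c9.png

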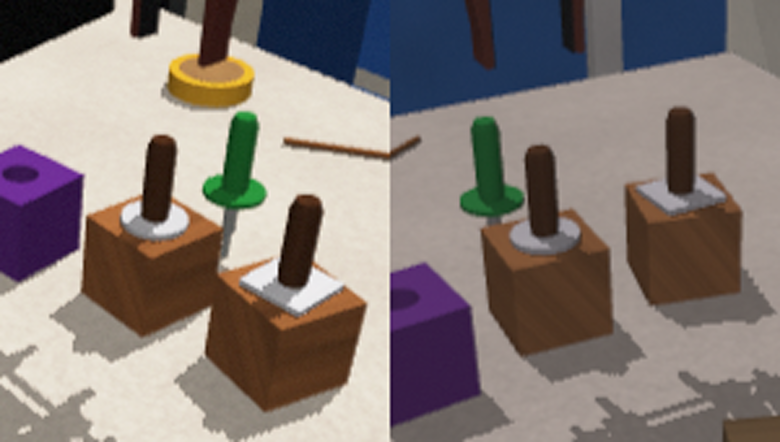

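The feeler stands upright in its brown block with the guard flat on top (scene crop (155,218), side crop (545,237)). The scraper is unmoved and the fingers are well clear, so I'm handing in.

```bash
python3 -c "
from plant import hand_in
print(hand_in())"
```

```text
the job is handed in; nothing more can be done
None
```

The job is done and handed in at about 19 s of the 69 s allowed; the hand-in reports no verdict.

- **Run:** I took the feeler by the handle, pressed it onto the round plug, and ran it along the joint to the long key at about 2.6 cm/s. It was then lifted off, stood back in its own stand and released.
- **Tip pressure:** By the arm's height the tip was pressed in about 7–8 mm throughout. The wrist force never showed more than about 1 N above the noise, so the spring force itself could not be read directly; the pictures at plug, midway and key showed the tip on the line.
- **Last checks:**
  - The final views from both cameras show the feeler upright with its guard flat on the block.
  - The scraper is at about (0.597, 0.242), its starting place within measuring error.
  - The gripper is open and clear, 13 cm above.
- **Disagreement:** In the last scene picture the network found the green look-alike and the plug instead of the feeler. The side camera gave the feeler about 9 mm from where I released it. I relied on the pictures for that check.

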